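# Saved corks into the cork collector

### The job

Pick up the two plain straight wine corks standing on the counter and drop each one through the steel funnel so that both end up down in the glass tube of the cork collector. Leave the stopper with the wide wooden head standing where it is.

Things in the scene. Friction and masses are not known exactly. Their poses are not given: they have to be found in the camera images.
- cork_a: Plain straight natural-cork cylinder, 24 mm diameter, 38 mm tall, standing upright on the counter, about 12 g. Origin at its centre (19 mm above the counter at the start), z along its axis. Cork_a and cork_b are alike.
- cork_b: The second plain straight cork, same size and looks as cork_a: 24 mm diameter, 38 mm tall, standing upright, origin at its centre.
- stopper: A bystander to leave alone: reusable bottle stopper standing upside down, on a dark wooden disc head 35 mm across and 14 mm tall, with a thin cork shank 19 mm in diameter pointing up; 40 mm tall overall. Origin at mid-height, 20 mm above the counter.
- collector: Cork collector fixed to the counter: wooden foot 100 mm across, 14 mm thick; upright clear glass tube, 44 mm inside diameter, inner floor 18 mm up; on top an open steel funnel, mouth 125 mm across at 180 mm above the counter (highest point), narrowing to a 42 mm throat at 125 mm. Corks let go upright within 25 mm of the axis slide in. Origin on the axis at counter level, z up.

How it is judged:
At the end, for the whole second after the job is handed in: Both straight corks are inside the glass tube and no longer falling (slower than 0.2 m/s), their centres below 115 mm above the counter and within 22 mm of the tube's axis; the wooden-headed stopper still stands upright within 30 mm of where it was (horizontal distance between each of cork_a, cork_b and collector below 0.022 m and z of each of cork_a, cork_b in the frame of collector below 0.115 m and linear speed of each of cork_a, cork_b below 0.2 m/s and angle between stopper's own z axis and vertical below 0.2 rad and distance of stopper from where it was at the start of the episode below 0.03 m); the robot touches nothing.
It fails at once if the wooden-headed stopper is moved more than 30 mm or knocked over (distance of stopper from where it was at the start of the episode above 0.03 m or angle between stopper's own z axis and vertical above 0.5 rad).
It also fails if it takes over 58 s, if anything falls off the work surface, if the arm or the gripper's body presses on something with over 40 N, if the wrist force passes 120 N, or if a joint passes its speed limit or range.

### The arm

A 7-joint arm with a two-finger parallel gripper is mounted at the origin on the work surface. World frame = base frame: x ahead of the robot, y to its left, z up, the work surface at z = 0. Lengths are in m, angles in rad, forces in N, time in s.
With the tool pointing down it reaches from about 0.425 to 0.925 m from the base axis. Payload 6.8 kg.
Tool frame: the origin (TCP) lies between the finger pads; the fingertips stand r.tip_reach ahead of it and the grasp point (between the pads) lies 11 mm behind it (r.tip_reach is the distance from the TCP to the fingertips, in m); z points along the fingers, y is the direction in which the jaws open and shut (so a half turn about z gives the same grasp; the last joint's range is limited). The gripper opens to 85 mm and grips with 20 to 120 N. Pads are 22 mm wide; open, the fingers measure 114 mm over their backs; the gripper's body (76 mm by 85 mm) begins 54 mm behind the grasp point. The pads swing forward as they close: fully open they stand 13 mm farther back than shut.
Start: joints at [-1.432, 0.477, 0.022, 1.555, -0.011, 1.109, -0.083], TCP at [0.165, 0.655, 0.239] pointing down, gripper open.
Joint ranges: [-2.96, 2.96], [-0.34, 2.1], [-1.41, 1.46], [0.24, 2.44], [-1.37, 4.51], [0.17, 1.92], [-2.96, 2.96]. Speed limits (rad/s): [2.39, 2.39, 3.14, 3.14, 3.14, 3.14, 3.14].

### API

Orientations are given as a rotation vector (axis times angle).
In Python, from bench import r, eyes, spotter gives the robot as it stands.
- The arm moves only by the tool carry_out, never from a script. Its argument "series" is text: rows parted by semicolons, each of 5 numbers parted by spaces: the shift along the tool's x, y, z in cm, then the turn about the tool's z in rad, then the opening, from 0 (shut) to 1 (fully open). In form: x y z yaw gripper; .... A call has 1 to 8 rows; each row shifts and turns the commanded pose from where the row before left it, along the tool's axes as they then stand; what a row does not reach is not made up. A row lasts 1/8 s, in which the tool goes at most 62.5 mm and 10.7 degrees, less where a joint would pass 70% of its speed; a pose out of reach is approached as far as the arm can. A call with a gripper value outside its range is refused whole. The fingers move at their own pace and stop on an object; "grip_force" is the grip in N (left out, the last holds). Time passes only in rows, so rows that do not move let the fingers close. It gives the time, the measured TCP pose, the force and the opening at its end, in the units of the state.
- r.get_obs(): the state, without advancing time (a new reading comes with each control period).
- eyes.grab_frame(name): name is "scene" or "top" or "wrist"; returns a dict with "color" (400x640x3 uint8, blue, green, red), "intrinsics" (3x3 intrinsics, pixels), "D" ([k1, k2, p1, p2, k3] as OpenCV has them; the pictures are not rectified), "R" (3x3) and "t" (3): a world point X has camera coordinates R X + t; the wrist camera has in their place "T_tool_cam" (4x4, takes a point from camera to tool coordinates, whose origin is the TCP and whose axes are the flange's). Camera axes: x right, y down, z forward; pixel columns grow to the right and rows downward; lengths in m; the calibration is good to about 2 mm. A picture is of the moment at which its call begins: read the wrist's pose just before it. There is no depth.
- r.hand_in(): hands the job in, once; it reports no verdict.
Trained networks look in a picture, given as the dict that the camera call returned (one of the last four; its "shot" number tells which), for a name from the list of things; names that differ only in an ending like _2 or _b are one class to them, and where a whole thing is asked for, a point or a joint stands for the part that bears it (a point fixed in the world has none). Each returns a list of dicts, best first, with "confidence" (0 to 1); they miss things now and then, are a little off and sometimes report something else, mostly with a low value. They report only what shows in the picture. A call takes as long as a camera call.
- spotter.search_frame(picture, query): "uv" ([column, row] in pixels, amid what is visible of it).
- spotter.trace(picture, query): "pixels" (400x640 bool, what is visible of it) and "uv" ([column, row] in pixels, amid what is visible of it).
- spotter.mark_of(picture, query): "uv" ([column, row] in pixels: a listed point, or the origin of a listed thing).
The state is a dict: "clock": time; "joints": joint angles; "qvel": joint speeds; "tau": joint torques, N m; "tcp_pos": TCP position; "orientation": TCP orientation; "contact_force": force on the tool from outside, world axes, zero at the start; "moment": the same for the moment, N m; "grip_width": finger opening in m.
Only numpy, scipy, OpenCV 4.12 (cv2) and the standard library are available. Lean on these libraries where they do the work, as an engineer would, in place of code of your own. Each camera call takes 0.05 s, during which the arm holds its last target.

## Working session

There is one attempt and no reset: what is moved stays moved. The work goes in short steps, Python scripts to look and compute and a tool call to move; the robot and the scene stay as the last step left them, time stands still between calls to the robot, and variables do not carry over. Pictures are saved under pics/ and viewed, and the job is handed in when it is done.

Besides the shell and the picture viewer there is one more tool, called after "Emit:" by a JSON object that holds its "method" and its "body". carry_out: Moves the arm, as the interface text tells. Its arguments: {"type":"object","properties":{"series":{"type":"string"},"grip_force":{"type":"number"}},"required":["series"]}

```bash
ls; mkdir -p pics; python3 - <<'E'
from bench import r, eyes, spotter
import cv2,numpy as np
print(r.get_obs(), r.tip_reach)
for n in ["scene","top","wrist"]:
    p=eyes.grab_frame(n); cv2.imwrite(f"pics/{n}0.png",p["color"])
    if n=="wrist": print(p["T_tool_cam"])
    else: print(n,(-p["R"].T@p["t"]))
    print(p["intrinsics"],p["D"])
    for q in ["cork_a","stopper","collector"]:
        print(n,q,[(d["uv"],round(d["confidence"],2)) for d in spotter.mark_of(p,q)])
E
```

```text
pics
{'clock': 0.0, 'joints': array([-1.43208711,  0.47780821,  0.02237286,  1.55645248, -0.01147448,
        1.10929998, -0.08311355]), 'qvel': array([-9.93481625e-05, -5.17097478e-04,  1.93647645e-03,  1.94312363e-04,
       -1.02982258e-03, -4.73067223e-04, -9.76549760e-04]), 'tau': array([ 1.85902776e-03, -5.96444857e+01,  1.60816435e+00, -2.81184822e+01,
        1.22769971e-02,  9.44226631e-03,  3.81025473e-05]), 'tcp_pos': array([0.16480936, 0.65397502, 0.23832049]), 'orientation': array([-3.86712833e-01, -3.11764732e+00,  2.88832297e-03]), 'contact_force': array([ 0.18368441, -0.09246981, -0.10866642]), 'moment': array([ 0.01979163, -0.01975398, -0.01475754]), 'grip_width': 0.08544374872660411} 0.008
scene [0.77260788 0.44126651 0.56036779]
[[377.61220102   0.         316.80727628]
 [  0.         377.61220102 197.55122087]
 [  0.           0.           1.        ]] [0.02201933 0.         0.         0.         0.        ]
scene cork_a [([336.7, 180.8], 0.71), ([292.8, 137.5], 0.56)]
scene stopper [([247.3, 174.6], 0.85)]
scene collector [([365.6, 296.8], 0.93)]
top [0.37750444 
[... 151 characters left out ...]
-0.12462491  0.          0.          0.          0.        ]
top cork_a [([462.2, 233.1], 0.77), ([358.0, 246.3], 0.64)]
top stopper [([409.8, 159.6], 0.88)]
top collector [([210.9, 201.5], 0.7)]
[[-9.19977256e-04 -9.54711079e-01 -2.97533039e-01  7.60735451e-02]
 [ 9.99999553e-01 -8.13618406e-04 -4.81312393e-04 -2.15125449e-04]
 [ 2.17435918e-04 -2.97533349e-01  9.54711401e-01 -1.34184267e-01]
 [ 0.00000000e+00  0.00000000e+00  0.00000000e+00  1.00000000e+00]]
[[276.6650224    0.         324.46561087]
 [  0.         276.6650224  201.49160101]
 [  0.           0.           1.        ]] [-0.0143475  0.         0.         0.         0.       ]
wrist cork_a []
wrist stopper []
wrist collector []
```

View pics/scene0.png

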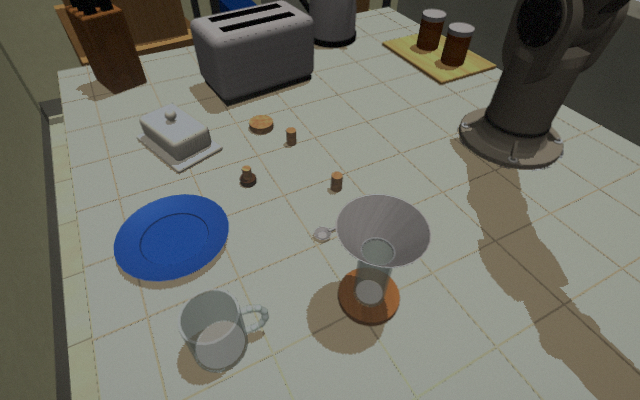

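View pics/top0.png

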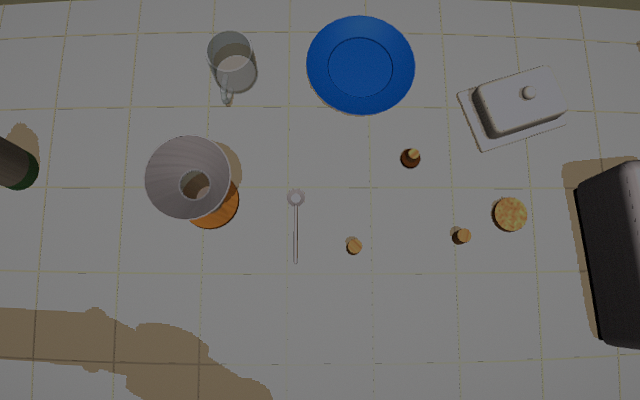

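```bash
cat > h.py <<'E'
from bench import r, eyes, spotter
import cv2,numpy as np
from scipy.spatial.transform import Rotation as Ro
def toplane(p,uv,z,R=None,t=None):
    R=p["R"] if R is None else R; t=p["t"] if t is None else t
    n=cv2.undistortPoints(np.array([[uv]],float),p["intrinsics"],p["D"])[0,0]
    c=-R.T@t; d=R.T@np.array([n[0],n[1],1]); return c+d*(z-c[2])/d[2]
def wristcam(o,p):
    T=np.eye(4);T[:3,:3]=Ro.from_rotvec(o["orientation"]).as_matrix();T[:3,3]=o["tcp_pos"]
    W=T@p["T_tool_cam"]; R=W[:3,:3].T; return R,-R@W[:3,3]
def totool(o,v):
    return Ro.from_rotvec(o["orientation"]).as_matrix().T@np.asarray(v)
E
python3 - <<'E'
from h import *
for n in ["scene","top"]:
    p=eyes.grab_frame(n)
    for q,z in [("cork_a",.019),("stopper",.02),("collector",0.)]:
        for d in spotter.mark_of(p,q)[:2]: print(n,q,d["uv"],toplane(p,d["uv"],z).round(4))
o=r.get_obs(); print(Ro.from_rotvec(o["orientation"]).as_matrix().round(3),o["clock"])
E
```

```text
scene cork_a [333.8, 179.7] [ 0.464  -0.0469  0.019 ]
scene cork_a [292.1, 139.7] [ 0.4827 -0.21    0.019 ]
scene stopper [248.3, 172.6] [ 0.6146 -0.1483  0.02  ]
scene collector [367.9, 297.5] [0.5443 0.2068 0.    ]
top cork_a [462.8, 235.1] [ 0.4836 -0.2247  0.019 ]
top stopper [410.1, 158.8] [ 0.617  -0.1387  0.02  ]
top collector [208.2, 201.7] [0.5445 0.2118 0.    ]
top collector [462.5, 232.9] [ 0.4899 -0.2302  0.    ]
[[-0.97   0.244  0.   ]
 [ 0.244  0.97   0.   ]
 [ 0.     0.    -1.   ]] 1.0
```

The scene view shows corks at (336,181) and (291,137), the stopper at (247,177) and the collector foot at (368,296). The top view agrees: corks at (355,245) and (462,236), stopper at (410,158), funnel mouth centred near (188,177). I'll refine with traces.

```bash
python3 - <<'E'
from h import *
for n in ["scene","top"]:
    p=eyes.grab_frame(n)
    for q,z in [("cork_a",.019),("stopper",.02),("collector",0.)]:
        for d in spotter.trace(p,q)[:2]:
            m=d["pixels"]; v,u=np.nonzero(m); uv=[u.mean(),v.mean()]
            print(n,q,round(d["confidence"],2),m.sum(),np.round(uv,1),(u.min(),u.max(),v.min(),v.max()),toplane(p,uv,z)[:2].round(4))
            if q=="collector" and n=="top":
                g=(p["color"].astype(int)); sat=g.max(2)-g.min(2)
                mm=(m&(sat<40)).astype(np.uint8); c=max(cv2.findContours(mm,0,1)[0],key=cv2.contourArea)
                e=cv2.fitEllipse(cv2.convexHull(c)); print(e,toplane(p,e[0],.18))
print(r.get_obs()["clock"])
p=eyes.grab_frame("top"); c=p["color"][130:230,130:260]; cv2.imwrite("pics/fun.png",cv2.resize(c,None,fx=5,fy=5))
E
```

```text
scene cork_a 0.54 131 [290.5 136.1] (np.int64(287), np.int64(294), np.int64(128), np.int64(144)) [ 0.48   -0.2244]
scene cork_a 0.5 222 [336.3 181.6] (np.int64(330), np.int64(342), np.int64(172), np.int64(191)) [ 0.4623 -0.0395]
scene stopper 0.81 256 [247.3 177.3] (np.int64(240), np.int64(255), np.int64(166), np.int64(187)) [ 0.6217 -0.1354]
scene collector 0.57 8463 [377.9 253. ] (np.int64(335), np.int64(431), np.int64(194), np.int64(324)) [0.4789 0.1405]
top cork_a 0.63 195 [353.9 246.4] (np.int64(346), np.int64(361), np.int64(239), np.int64(254)) [ 0.4652 -0.0385]
top cork_a 0.46 219 [461.  236.2] (np.int64(452), np.int64(470), np.int64(228), np.int64(244)) [ 0.4817 -0.2215]
top stopper 0.76 305 [410.2 158.8] (np.int64(401), np.int64(420), np.int64(150), np.int64(168)) [ 0.617  -0.1388]
top collector 0.95 6813 [191.3 181.5] (np.int64(144), np.int64(238), np.int64(134), np.int64(228)) [0.5806 0.2432]
((187.2326202392578, 177.3036651611328), (86.03955841064453, 88.46903991699219), 57.40933609008789) [0.54448567 0.20615048 0.18      ]
1.4
```

View pics/fun.png

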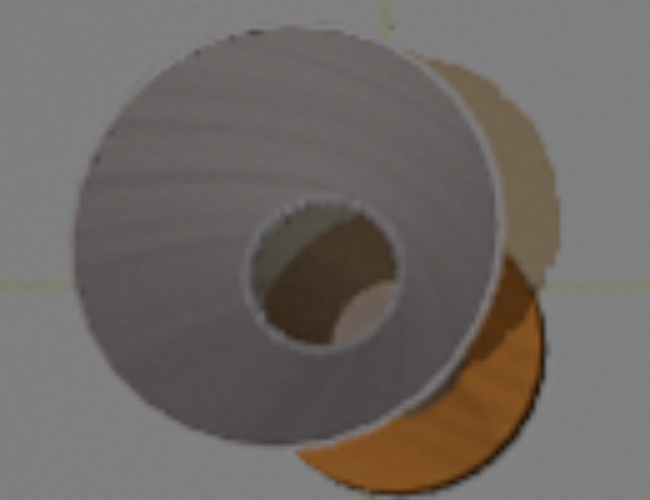

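Both views agree to within about 4 mm: cork 1 is at (0.464,-0.039), cork 2 at (0.481,-0.222), stopper at (0.618,-0.138) and the collector axis at (0.5445,0.208). Next I'll move over the corks, staying above the funnel.

Emit:
{"method": "carry_out", "body": {"series": "-4.4 -3.6 0 0 1;-4.4 -3.6 0 0 1;-4.4 -3.6 0 0 1;-4.4 -3.6 0 0 1;-4.4 -3.6 0 0 1;-4.4 -3.6 0 0 1;-4.4 -3.6 0 0 1;-4.4 -3.6 0 0 1", "grip_force": 30}}

```text
clock: 2.45
tcp_pos: [0.4369, 0.2878, 0.2397]
orientation: [0.386, 3.117, 0.001]
contact_force: [0.6, 0.8, -0.2]
grip_width: 0.0848
```

Emit:
{"method": "carry_out", "body": {"series": "-1.8 -5.2 0 0 1;-1.8 -5.2 0 0 1;-1.8 -5.2 0 0 1;-1.8 -5.2 0 0 1;-1.8 -5.2 3 0 1;-1.7 -5.0 3 0 1;0 0 2 0 1;0 0 0 0 1"}}

```text
clock: 3.45
tcp_pos: [0.4629, -0.0378, 0.1584]
orientation: [-0.388, -3.115, 0.001]
contact_force: [0.3, -0.1, 0.2]
grip_width: 0.0853
```

```bash
cat > w.py <<'E'
from h import *
import sys
o=r.get_obs(); p=eyes.grab_frame("wrist"); R,t=wristcam(o,p)
cv2.imwrite(f"pics/{sys.argv[1]}.png",p["color"])
print(o["clock"],o["tcp_pos"],o["grip_width"],o["contact_force"].round(1))
for q in ["cork_a","stopper"]:
    for d in spotter.trace(p,q)[:2]:
        v,u=np.nonzero(d["pixels"]); uv=[u.mean(),v.mean()]
        X=toplane(p,uv,.019,R,t); D=X-o["tcp_pos"]
        print(q,round(d["confidence"],2),np.round(uv,1),X.round(4),"tool cm",(100*totool(o,D)).round(2))
        d2=spotter.mark_of(p,q)
    print([(x["uv"],toplane(p,x["uv"],.019,R,t).round(4)) for x in spotter.mark_of(p,q)])
E
python3 w.py w1
```

```text
3.45 [ 0.46289891 -0.03777741  0.15844761] 0.08528155623462796 [ 0.3 -0.1  0.2]
cork_a 0.82 [164.3 249. ] [ 0.4811 -0.2248  0.019 ] tool cm [ -6.39 -17.67  13.95]
cork_a 0.81 [322.7 194.8] [ 0.4639 -0.0405  0.019 ] tool cm [-0.19 -0.22 13.94]
[([324.9, 191.8], array([ 0.4614, -0.0375,  0.019 ])), ([167.0, 246.0], array([ 0.4784, -0.2204,  0.019 ]))]
stopper 0.74 [273.4 328.1] [ 0.6118 -0.14    0.019 ] tool cm [-16.98  -6.24  13.91]
[([273.4, 335.7], array([ 0.6227, -0.1434,  0.019 ]))]
```

View pics/w1.png

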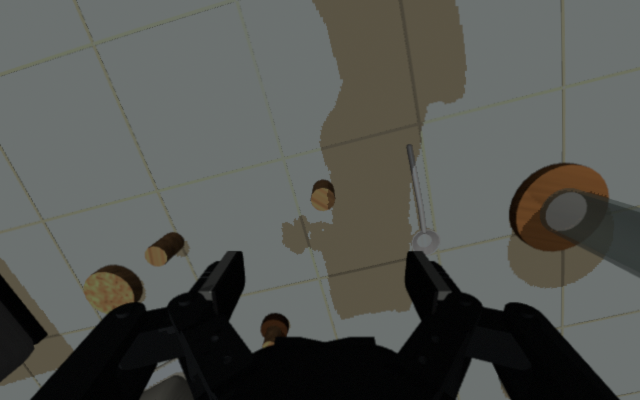

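The wrist view shows cork 1 centred between the fingers at (323,195), with cork 2 at (165,249) and the stopper at (275,328). The measurement matches the earlier ones, so I'll descend and grip.

Emit:
{"method": "carry_out", "body": {"series": "-0.1 -0.2 4 0 1;0 0 4 0 1;0 0 4 0 1;0 0 2.2 0 1;0 0 0 0 1;0 0 0 0 0;0 0 0 0 0;0 0 0 0 0"}}

```text
clock: 4.85
tcp_pos: [0.465, -0.0393, 0.0182]
orientation: [0.386, 3.116, 0.001]
contact_force: [-0.7, -0.9, -0.2]
grip_width: 0.0324
```

Emit:
{"method": "carry_out", "body": {"series": "0 0 0 0 0;0 0 0 0 0;0 0 -3 0 0;0 0 -5 0 0"}}

```text
clock: 5.35
tcp_pos: [0.4632, -0.0395, 0.0975]
orientation: [-0.386, -3.115, 0.001]
contact_force: [0.7, -0.0, -0.4]
grip_width: 0.0232
```

Emit:
{"method": "carry_out", "body": {"series": "0 0 -4.5 0 0;0 0 -4.5 0 0;0 0 -4.5 0 0;-0.3 5.2 0 0 0;-0.4 5.2 0 0 0;-0.4 5.2 0 0 0;-0.4 5.2 0 0 0;-0.3 5.1 0 0 0"}}

```text
clock: 6.35
tcp_pos: [0.5453, 0.2088, 0.2326]
orientation: [0.387, 3.118, 0.0]
contact_force: [1.2, -0.6, -1.0]
grip_width: 0.0228
```

Emit:
{"method": "carry_out", "body": {"series": "0 0 0 0 0;0 0 0 0 0"}}

```text
clock: 6.6
tcp_pos: [0.5448, 0.2065, 0.2322]
orientation: [-0.387, -3.117, 0.002]
contact_force: [-0.8, 0.4, -0.7]
grip_width: 0.0232
```

```bash
python3 w.py w2; python3 - <<'E'
from h import *
a=eyes.grab_frame("scene")["color"][80:380,230:530]; b=eyes.grab_frame("top")["color"][60:300,80:380]
cv2.imwrite("pics/s2.png",np.hstack([a,cv2.resize(b,(375,300))]))
E
```

```text
6.6 [0.54476114 0.20651548 0.23216923] 0.023179051909492068 [-0.8  0.4 -0.7]
cork_a 0.91 [ 12.6 207.1] [ 0.4802 -0.2125  0.019 ] tool cm [ -3.99 -42.18  21.36]
cork_a 0.89 [324.3 264.9] [0.6669 0.1748 0.019 ] tool cm [-12.62  -0.07  21.31]
[([325.3, 260.6], array([0.6606, 0.1778, 0.019 ])), ([4.2, 206.7], array([ 0.4768, -0.2235,  0.019 ]))]
stopper 0.62 [108.4 281.6] [ 0.6173 -0.1386  0.019 ] tool cm [-15.48 -31.67  21.34]
[([108.5, 283.0], array([ 0.6195, -0.1396,  0.019 ]))]
```

View pics/w2.png

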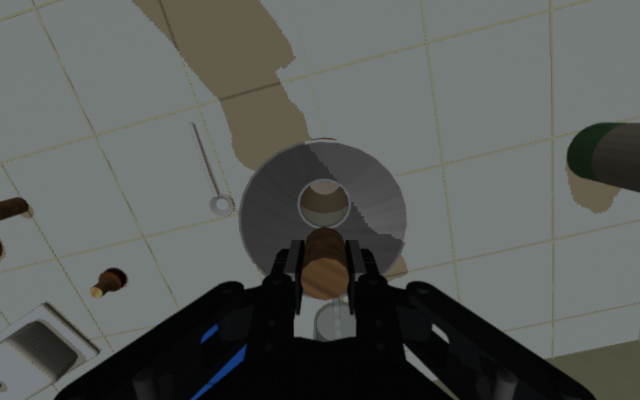

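View pics/s2.png

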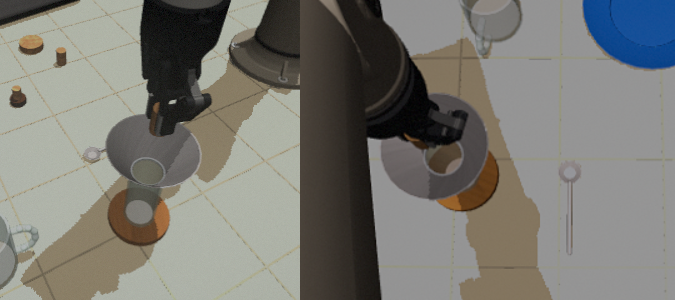

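The cork is held upright above the funnel, whose throat is at (325,203) in the wrist view. I'll check the axis from the throat (z=0.125) before letting go.

```bash
python3 - <<'E'
from h import *
o=r.get_obs(); p=eyes.grab_frame("wrist"); R,t=wristcam(o,p)
print(toplane(p,[325,203],.125,R,t),toplane(p,[323,218],.18,R,t),o["tcp_pos"])
E
```

```text
[0.54580995 0.20704131 0.125     ] [0.53947922 0.2070545  0.18      ] [0.54509795 0.20704818 0.23247044]
```

Emit:
{"method": "carry_out", "body": {"series": "0 0 1.2 0 0;0 0 1.2 0 0;0 0 0 0 0;0 0 0 0 0;0 0 0 0 1;0 0 0 0 1;0 0 0 0 1;0 0 0 0 1"}}

```text
clock: 8.15
tcp_pos: [0.5451, 0.2073, 0.2085]
orientation: [0.387, 3.118, 0.0]
contact_force: [0.0, -0.4, 0.2]
grip_width: 0.0857
```

Emit:
{"method": "carry_out", "body": {"series": "0 0 -1.5 0 1;0 0 -1.5 0 1;0 0 0 0 1"}}

```text
clock: 8.52
tcp_pos: [0.5462, 0.2077, 0.2405]
orientation: [0.387, 3.115, 0.004]
contact_force: [-0.9, -0.4, -0.4]
grip_width: 0.0852
```

```bash
python3 w.py w3; python3 - <<'E'
from h import *
a=eyes.grab_frame("scene")["color"][80:380,230:530]
cv2.imwrite("pics/s3.png",np.hstack([cv2.resize(a,(375,375)),cv2.resize(cv2.imread("pics/w3.png")[100:350,180:460],(420,375))]))
E
```

```text
8.525 [0.54624545 0.20766861 0.24053889] 0.0852074909899203 [-0.9 -0.4 -0.4]
cork_a 0.91 [ 14.3 204.9] [ 0.4805 -0.2152  0.019 ] tool cm [ -3.9  -42.67  22.05]
cork_a 0.61 [323.6 183.1] [0.5557 0.2044 0.019 ] tool cm [-0.94 -0.15 22.16]
[([10.7, 203.9], array([ 0.478 , -0.2192,  0.019 ])), ([323.3, 177.7], array([0.5486, 0.2057, 0.019 ]))]
stopper 0.58 [110.7 277.8] [ 0.6177 -0.1383  0.019 ] tool cm [-15.32 -31.86  22.11]
[([110.1, 279.8], array([ 0.6207, -0.1408,  0.019 ]))]
```

View pics/s3.png

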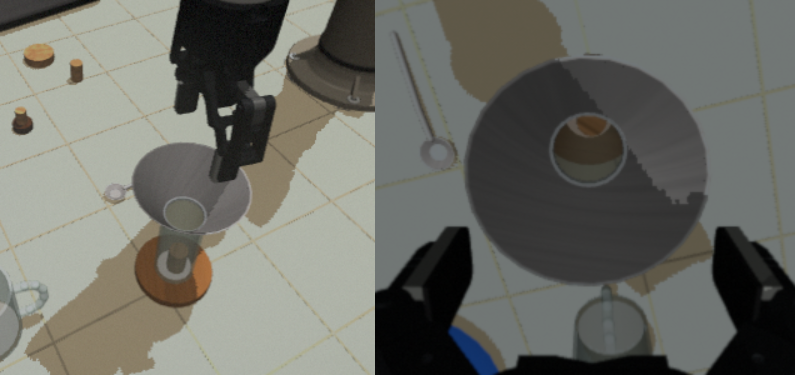

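Cork 1 stands at the bottom of the tube. It's visible through the glass at (178,250) and through the throat. Now cork 2.

Emit:
{"method": "carry_out", "body": {"series": "-0.5 -5.4 0 0 1;-0.5 -5.4 0 0 1;-0.5 -5.4 0 0 1;-0.5 -5.4 0 0 1;-0.5 -5.4 0 0 1;-0.6 -5.4 2 0 1;-0.6 -5.4 3 0 1;-0.5 -5.4 3 0 1"}}

```text
clock: 9.98
tcp_pos: [0.4803, -0.2234, 0.1578]
orientation: [0.385, 3.117, -0.0]
contact_force: [0.6, 0.5, 0.6]
grip_width: 0.0853
```

Emit:
{"method": "carry_out", "body": {"series": "0 0 0 0 1;0 0 0 0 1"}}

```text
clock: 10.22
tcp_pos: [0.4805, -0.2215, 0.1584]
orientation: [-0.387, -3.117, -0.001]
contact_force: [0.1, 0.4, 0.4]
grip_width: 0.085
```

```bash
python3 w.py w4
```

```text
10.225 [ 0.48048389 -0.22154184  0.15835016] 0.08504979758978642 [0.1 0.4 0.4]
[([323.1, 191.4], array([ 0.4784, -0.2228,  0.019 ]))]
stopper 0.5 [404.  284.9] [ 0.6087 -0.1603  0.019 ] tool cm [-10.93   9.07  13.93]
[]
```

View pics/w4.png

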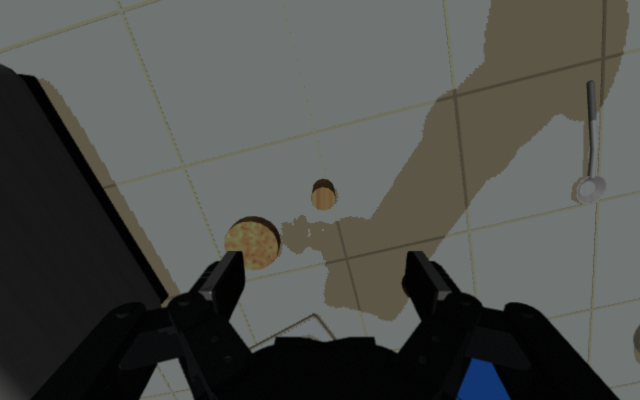

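Cork 2 is centred between the fingers at (323,194), and the flat coaster at (252,243) clears the left finger by about 1 cm. I'll descend and grip.

Emit:
{"method": "carry_out", "body": {"series": "0 -0.1 4 0 1;0 0 4 0 1;0 0 4 0 1;0 0 2.1 0 1;0 0 0 0 1;0 0 0 0 0;0 0 0 0 0;0 0 0 0 0"}}

```text
clock: 11.52
tcp_pos: [0.4806, -0.223, 0.0182]
orientation: [0.386, 3.116, -0.0]
contact_force: [-0.3, 0.5, 0.1]
grip_width: 0.0321
```

Emit:
{"method": "carry_out", "body": {"series": "0 0 0 0 0;0 0 0 0 0;0 0 -3 0 0;0 0 -5 0 0;0 0 -5 0 0;0 0 -5 0 0;0 0 -4 0 0;0 0 0 0 0"}}

```text
clock: 12.52
tcp_pos: [0.4817, -0.2237, 0.2407]
orientation: [0.386, 3.111, -0.0]
contact_force: [-0.0, -0.3, -2.0]
grip_width: 0.0232
```

Emit:
{"method": "carry_out", "body": {"series": "0.5 5.4 0 0 0;0.5 5.4 0 0 0;0.5 5.4 0 0 0;0.5 5.4 0 0 0;0.5 5.4 0 0 0;0.6 5.4 0 0 0;0.6 5.4 0 0 0;0.6 5.4 0 0 0"}}

```text
clock: 13.52
tcp_pos: [0.5431, 0.2079, 0.236]
orientation: [-0.387, -3.116, 0.002]
contact_force: [0.6, 0.6, 0.7]
grip_width: 0.0229
```

Emit:
{"method": "carry_out", "body": {"series": "0 0 0 0 0;0 0 0 0 0"}}

```text
clock: 13.78
tcp_pos: [0.5432, 0.2056, 0.2361]
orientation: [-0.387, -3.116, 0.003]
contact_force: [-0.1, -0.7, -0.6]
grip_width: 0.0225
```

```bash
python3 w.py w5
```

```text
13.775 [0.54322924 0.2056309  0.23614365] 0.022451027029003732 [-0.1 -0.7 -0.6]
cork_a 0.66 [324.5 266.9] [0.6705 0.1727 0.019 ] tool cm [-13.18  -0.04  21.7 ]
cork_a 0.56 [326.6 187.1] [0.5566 0.2042 0.019 ] tool cm [-1.37  0.24 21.71]
[([326.7, 262.0], array([0.6636, 0.1776, 0.019 ])), ([326.9, 180.1], array([0.5477, 0.2069, 0.019 ]))]
stopper 0.68 [112.  281.2] [ 0.6178 -0.1384  0.019 ] tool cm [-15.68 -31.49  21.76]
[([110.6, 283.3], array([ 0.6206, -0.1421,  0.019 ]))]
```

View pics/w5.png

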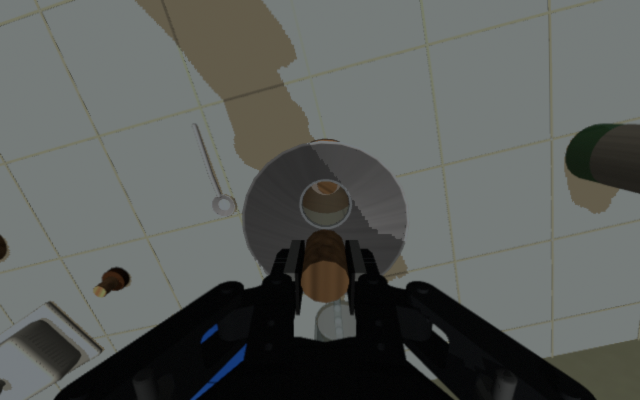

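Cork 2 is held over the throat at (326,204), and cork 1 can be seen down inside it. I'll lower and release.

Emit:
{"method": "carry_out", "body": {"series": "-0.1 0.1 1.4 0 0;0 0 1.4 0 0;0 0 0 0 0;0 0 0 0 0;0 0 0 0 1;0 0 0 0 1;0 0 0 0 1;0 0 0 0 1"}}

```text
clock: 15.18
tcp_pos: [0.5451, 0.2073, 0.2095]
orientation: [0.387, 3.118, 0.0]
contact_force: [-0.3, 0.6, -0.1]
grip_width: 0.0854
```

Emit:
{"method": "carry_out", "body": {"series": "0 0 -2 0 1;0 0 -4 0 1;0 0 -3 0 1;0 0 0 0 1;0 0 0 0 1"}}

```text
clock: 15.8
tcp_pos: [0.5446, 0.2072, 0.2986]
orientation: [-0.386, -3.117, 0.001]
contact_force: [-0.2, -0.7, 0.0]
grip_width: 0.0855
```

```bash
python3 w.py w6; python3 - <<'E'
from h import *
p=eyes.grab_frame("scene"); a=p["color"][120:340,240:460]
for d in spotter.trace(p,"cork_a"):print(d["uv"],d["confidence"])
for d in spotter.trace(p,"stopper"):print(d["uv"],d["confidence"])
cv2.imwrite("pics/s6.png",np.hstack([cv2.resize(a,(375,375)),cv2.resize(cv2.imread("pics/w6.png")[60:310,180:460],(420,375))]))
E
```

```text
15.8 [0.54460055 0.20717795 0.29862233] 0.0854791733908525 [-0.2 -0.7  0. ]
cork_a 0.55 [326.  177.9] [0.5595 0.2053 0.019 ] tool cm [-1.51  0.19 27.96]
[([326.8, 177.7], array([0.5595, 0.2065, 0.019 ]))]
stopper 0.73 [137.3 259.8] [ 0.6182 -0.1384  0.019 ] tool cm [-15.6  -31.7   27.97]
[([138.8, 263.7], array([ 0.6256, -0.1391,  0.019 ]))]
[245.8, 177.3] 0.49
```

View pics/s6.png

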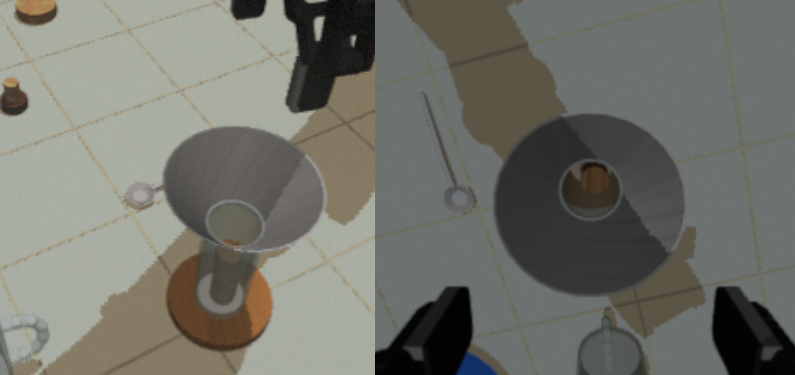

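```bash
python3 - <<'E'
from h import *
p=eyes.grab_frame("scene")
for z in (.018,.094,.125):
    uv=cv2.projectPoints(np.array([[.5445,.2073,z]]),cv2.Rodrigues(p["R"])[0],p["t"],p["intrinsics"],p["D"])[0][0,0]
    print(z,uv,(uv-[240,120])*375/220)
c=p["color"][220:320,325:425]; cv2.imwrite("pics/z.png",cv2.resize(c,None,fx=6,fy=6,interpolation=2)); print(r.get_obs()["clock"])
E
```

```text
0.018 [369.19682889 292.11842837] [220.22186742 293.38368471]
0.094 [374.96055445 265.33867673] [230.04639963 247.73638079]
0.125 [377.65400744 252.85076556] [234.63751269 226.45016856]
16.35
```

View pics/z.png

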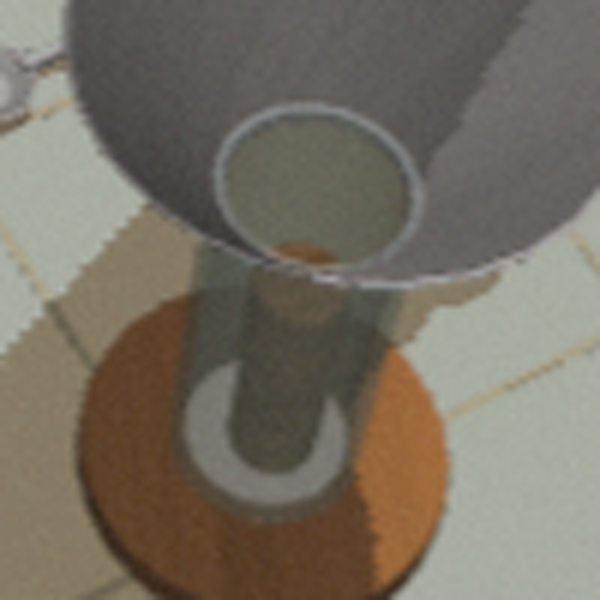

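The top face of the stack is at pixel (375.5,267). The projection for two stacked corks (top at z=0.094) is (375,265), so they match. Handing in.

```bash
python3 -c "
from bench import r
print(r.hand_in())"
```

```text
the job is handed in; nothing more can be done
None
```

I picked up both plain corks and dropped each one through the funnel. They now stand one on top of the other in the glass tube. I handed the job in at about 16.4 s of the 58 s allowed; `hand_in` reports no verdict.

- **Corks:** in the last scene picture, the top of the stack is within about 2 px of where two stacked corks should reach (z = 0.094 m). That puts the upper cork's centre at about 75 mm, below the 115 mm limit, and close to the tube's axis. The networks did not report the corks in the tube in that picture, so I judged this from the image and the projection. The wrist camera did find a cork in the throat.
- **Stopper:** it still stands where it was. The last wrist measurement was (0.618, -0.138), against (0.617, -0.139) from the top camera at the start.
- **Robot:** the gripper was empty and open at z = 0.30 m, clear of everything. Every force reading I saw was about 2 N or less.

The only disagreement was a few millimetres between cameras on the early positions. Single network marks were off by up to about 15 mm, so I used traces, checked with the wrist camera.

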